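# Put the balance's calibration weights back in their case

### The arm

A 6-joint arm with a two-finger parallel gripper is mounted at the origin on the work surface. World frame = base frame: x ahead of the robot, y to its left, z up, the work surface at z = 0. Lengths are in m, angles in rad, forces in N, time in s.
With the tool pointing down it reaches from about 0.375 to 0.9 m from the base axis. Payload 3.1 kg.
Tool frame: the origin (TCP) lies at the very end of the fingers, on their centre line; the grasp point (between the pads) lies 19 mm behind it (grip_depth is the distance from the TCP to the grasp point, in m); z points along the fingers, y is the line along which they close (so a half turn about z gives the same grasp; the last joint's range is limited). The gripper opens to 85 mm and grips with 20 to 120 N. Pads are 22 mm wide; open, the fingers measure 114 mm over their backs; the gripper's body (76 mm by 85 mm) begins 54 mm behind the grasp point. The pads swing forward as they close: fully open they stand 13 mm farther back than shut.
Start: joints at [-1.482, 0.527, 1.433, -0, 1.181, -0.178], TCP at [0.165, -0.603, 0.231] pointing down, gripper open.
Joint ranges: [-3.08, 3.08], [-0.75, 2.2], [0.22, 2.44], [-1.43, 4.57], [0, 2.65], [-2.85, 2.85]. Speed limits (rad/s): [2.79, 2.79, 3.14, 3.14, 3.14, 3.14].

### API

Orientations are given as a unit quaternion [x, y, z, w].
In Python, from station import * gives the robot as it stands.
- The arm moves only by the tool apply_moves, never from a script. Its argument "plan" is a list of rows, each a list of 7 numbers: the shift along the tool's x, y, z in m, then the turn, a rotation vector about the tool's x, y, z in rad, then the gripper command: -1 is fully open, 1 is shut, values between are in proportion. In form: [[dx, dy, dz, wx, wy, wz, jaw], ...]. A call has 1 to 8 rows; each row shifts and turns the commanded pose from where the row before left it, along the tool's axes as they then stand; what a row does not reach is not made up. A row lasts 1/8 s, in which the tool goes at most 62.5 mm and 10.7 degrees, less where a joint would pass 70% of its speed; a pose out of reach is approached as far as the arm can. A call is refused whole if a number of a shift passes 0.0625 or a number of a turn 0.188, either way. A call with a gripper value outside its range is refused whole. The fingers move at their own pace and stop on an object; "force" is the grip in N (left out, the last holds). Time passes only in rows, so rows that do not move let the fingers close. It gives the time, the measured TCP pose, the force, the opening and the grip force at its end, in the units of the state.
- sense(): the state, without advancing time (a new reading comes with each control period).
- snapshot(name): name is "side" or "top" or "wrist"; returns the picture (384x512x3 uint8, red, green, blue); there is no depth.
- calibration(name): a dict with "camera_matrix" (3x3 intrinsics, pixels), "R" (3x3) and "t" (3): a world point X has camera coordinates R X + t; the wrist camera has in their place "mount" (4x4, takes a point from camera to tool coordinates, whose origin is the TCP and whose axes are the flange's). Camera axes: x right, y down, z forward; pixel columns grow to the right and rows downward; lengths in m; the calibration is good to about 2 mm. A picture is of the moment at which its call begins: read the wrist's pose just before it. calibration takes no time and is no camera call.
- sign_off(): hands the job in; it is judged then, once.
The state is a dict: "t": time; "q": joint angles; "qd": joint speeds; "tau": joint torques, N m; "tcp_pos": TCP position; "tool_rot": TCP orientation; "force": force on the tool from outside, world axes, zero at the start; "ft_torque": the same for the moment, N m; "finger_gap": opening from 0.0 (shut) to 1.0 (fully open); "gripper_force": force on a finger pad.
Only numpy, scipy, OpenCV 4.12 (cv2) and the standard library are available. Lean on these libraries where they do the work, as an engineer would, in place of code of your own. Each camera call takes 0.05 s, during which the arm holds its last target. There are 200 camera calls.

### The job

Put the three scattered steel calibration weights (the ones with a knob on top) back into the wooden weight case: each upright in the ring holder of its own size, the large weight in the large ring, the medium in the medium and the small in the small. Set them down gently, do not drop them in, and leave the flat-lidded steel sample pots and the white jar standing where they are.

Things in the scene. Friction and masses are not known exactly. Their poses are not given: they have to be found in the camera images.
- weight_large: the large calibration weight, about 500 g: bare steel, upright cylinder 50 mm in diameter up to a shoulder at 34 mm, then, inside a thin dark groove ring, a narrower round knob (28 mm) up to 56 mm in all. Loose, standing on the bench. Origin: centre of its underside, z up; it is round, so its yaw means nothing
- weight_medium: the medium calibration weight, about 200 g: bare steel, upright cylinder 36 mm in diameter up to a shoulder at 28 mm, then, inside a thin dark groove ring, a narrower round knob (20 mm) up to 47 mm in all. Loose, standing on the bench. Origin: centre of its underside, z up; it is round, so its yaw means nothing
- weight_small: the small calibration weight, about 100 g: bare steel, upright cylinder 24 mm in diameter up to a shoulder at 23 mm, then, inside a thin dark groove ring, a narrower round knob (13 mm) up to 39 mm in all. Loose, standing on the bench. Origin: centre of its underside, z up; it is round, so its yaw means nothing
- holder_large: the large ring holder in the weight case, for the large weight: black plastic ring, 68 mm inside and 76 mm outside diameter, 7 mm high, fixed flat on the case floor and open at the top. Origin: centre of its underside, which is level with the case floor (6 mm above the bench); a weight that stands in it stands on the case floor with its origin at this height
- holder_medium: the medium ring holder in the weight case, for the medium weight: black plastic ring, 54 mm inside and 62 mm outside diameter, 7 mm high, fixed flat on the case floor and open at the top. Origin: centre of its underside, which is level with the case floor (6 mm above the bench); a weight that stands in it stands on the case floor with its origin at this height
- holder_small: the small ring holder in the weight case, for the small weight: black plastic ring, 42 mm inside and 50 mm outside diameter, 7 mm high, fixed flat on the case floor and open at the top. Origin: centre of its underside, which is level with the case floor (6 mm above the bench); a weight that stands in it stands on the case floor with its origin at this height
- case: the open wooden weight case: shallow tray 112 mm (its x) by 275 mm (its y), 14 mm high outside, floor 6 mm thick, walls 6 mm thick; fixed to the bench. The three ring holders stand in a row along its y axis, 85 mm apart, one at its middle, in an order that changes. Origin: centre of its underside
- pot_wide: a look-alike that stays: steel sample pot with a flat lid and no knob, 50 mm in diameter, 50 mm high, loose. Origin: centre of its underside, z up
- pot_narrow: a look-alike that stays: steel sample pot with a flat lid and no knob, 36 mm in diameter, 42 mm high, loose. Origin: centre of its underside, z up
- jar: a white reagent jar with a paper label and a white cap, 52 mm in diameter, 68 mm high, loose; it stays. Origin: centre of its underside, z up
Not all that is in view belongs to the job. Leave any pink or purple look-alike of the weight_small alone.

How it is judged:
By the outcome, as a careful person would: the job done as asked, in the order asked, and still so for the second after the job is handed in, with the robot touching nothing.
It also fails if it takes over 93 s, if anything falls off the work surface, if the arm or the gripper's body presses on something with over 40 N, if the wrist force passes 120 N, or if a joint passes its speed limit or range.

## Working session

There is one attempt and no reset: what is moved stays moved. The work goes in short steps, Python scripts to look and compute and a tool call to move; the robot and the scene stay as the last step left them, time stands still between calls to the robot, and variables do not carry over. Pictures are saved under pics/ and viewed, at most 14 in all, crops included, and the job is handed in when it is done.

Besides the shell and the picture viewer there is one more tool, called after "Request:" as name([rows], argument=value, ...), one row to a line, values as JSON. apply_moves: Moves the arm, as the interface text tells. Its arguments: {"type":"object","properties":{"plan":{"type":"array"},"force":{"type":"number"}},"required":["plan"]}

```bash
ls; mkdir -p pics
python3 - <<'E'
from station import *
import cv2,numpy as np
s=sense(); print(s)
for n in ["top","side","wrist"]:
    im=snapshot(n); cv2.imwrite(f"pics/{n}0.png",im[:,:,::-1]); c=calibration(n); print(n,{k:np.round(v,4).tolist() for k,v in c.items()})
E
```

```text
pics
{'t': 0.0, 'q': array([-1.48149272e+00,  5.28471883e-01,  1.43390623e+00, -2.47675331e-05,
        1.18139559e+00, -1.78489262e-01]), 'qd': array([-8.11255688e-04, -4.61041686e-05,  1.08598788e-03, -9.73725535e-04,
       -1.23789058e-03,  1.68997018e-03]), 'tau': array([-1.15731207e-03, -4.42354882e+01, -1.78021771e+01, -3.29963386e-04,
        8.14410334e-03, -1.11546331e-05]), 'tcp_pos': array([ 0.16534037, -0.60198837,  0.23032886]), 'tool_rot': array([ 9.91048039e-01,  1.33501296e-01,  3.71732974e-05, -1.08995091e-03]), 'force': array([ 0.27716575,  0.43007326, -0.21972797]), 'ft_torque': array([0.01929319, 0.00865515, 0.00599135]), 'gripper_force': 0.0, 'finger_gap': 0.9991034309198187}
top {'camera_matrix': [[422.3989, 0.0, 256.7539], [0.0, 422.3989, 198.2918], [0.0, 0.0, 1.0]], 'R': [[-0.0221, -0.9995, 0.0218], [-0.9868, 0.0183, -0.1609], [0.1604, -0.0251, -0.9867]], 't': [0.0094, 0.548, 1.0579]}
side {'camera_matrix': [[426.7243, 0.0, 254.3603], [0.0, 426.7243, 193.1736], [0.0, 0.0, 1.0]], 'R': [[-0.9776, -0.2098, -0.0144], [-0.0944, 0.4991, -0.8614], [0.1879, -0.8407, -0.5078]], 't': [0.5431, 0.0648, 0.8295]}
wrist {'camera_matrix': [[279.9154, 0.0, 253.4775], [0.0, 279.9154, 193.8676], [0.0, 0.0, 1.0]], 'mount': [[0.0002, -0.9523, -0.3053, 0.0789], [1.0, 0.0002, 0.0001, 0.0001], [-0.0, -0.3053, 0.9523, -0.1422], [0.0, 0.0, 0.0, 1.0]]}
```

View pics/top0.png

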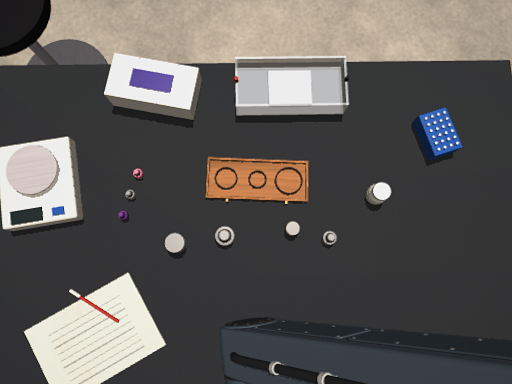

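View pics/side0.png

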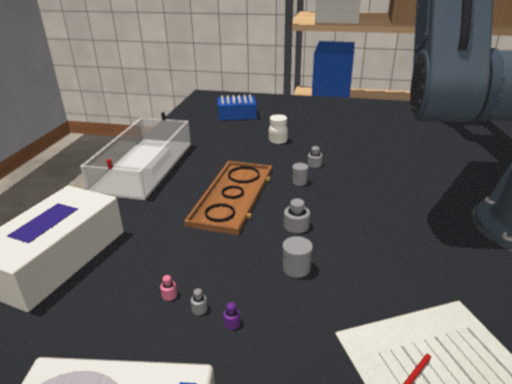

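The top view shows the weights at about (225,236) large, (330,238) medium and (130,195) small grey. The pots are at (175,243) and (292,229), and the jar is at (378,193). The rings are at (226,179), (257,180) and (289,181). The side view confirms which ones have knobs.

```bash
cat > h.py <<'E'
from station import *
import cv2,numpy as np
from scipy.spatial.transform import Rotation as Ro
def cam(n,s=None):
    c=calibration(n)
    if n=="wrist":
        T=np.eye(4);T[:3,:3]=Ro.from_quat(s["tool_rot"]).as_matrix();T[:3,3]=s["tcp_pos"]
        T=T@c["mount"];return c["camera_matrix"],T[:3,:3],T[:3,3]
    R=np.array(c["R"]);return c["camera_matrix"],R.T,-R.T@c["t"]
def ray(cm,px,z):
    K,R,o=cm;d=R@np.linalg.solve(K,[px[0],px[1],1]);return o+d*(z-o[2])/d[2]
def proj(cm,X):
    K,R,o=cm;p=K@(R.T@(np.asarray(X)-o));return p[:2]/p[2]
E
python3 - <<'E'
from h import *
im=cv2.imread("pics/top0.png");cm=cam("top")
g=cv2.cvtColor(im,cv2.COLOR_BGR2GRAY)
for n,p,z in [("L",(225,236),.04),("M",(330,238),.035),("S",(130,195),.03),("potW",(175,243),.05),("potN",(292,229),.042),("jar",(380,191),.068),("pink",(138,174),.03),("purp",(123,215),.03)]:
    print(n,ray(cm,p,z).round(3))
# rings: dark blobs within wooden case
hsv=cv2.cvtColor(im,cv2.COLOR_BGR2HSV)
w=cv2.inRange(hsv,(3,90,60),(20,255,255));w[:150]=0;w[210:]=0;w[:,:195]=0;w[:,320:]=0
ys,xs=np.nonzero(w);r=cv2.minAreaRect(np.c_[xs,ys].astype(np.float32));print("case",r,[ray(cm,b,.014).round(3).tolist() for b in cv2.boxPoints(r)])
cs,h=cv2.findContours(w,cv2.RETR_CCOMP,cv2.CHAIN_APPROX_NONE)
for c,hh in zip(cs,h[0]):
    if len(c)>20:
        e=cv2.fitEllipse(c);print("ell",hh[3],np.round(e[0],1),np.round(e[1],1),ray(cm,e[0],.01).round(4))
big=cv2.resize(im[150:260,100:400],None,fx=2.6,fy=2.6,interpolation=cv2.INTER_CUBIC);cv2.imwrite("pics/topc.png",big)
E
```

```text
L [0.452 0.082 0.04 ]
M [ 0.441 -0.19   0.035]
S [0.565 0.331 0.03 ]
potW [0.436 0.209 0.05 ]
potN [ 0.466 -0.091  0.042]
jar [ 0.557 -0.319  0.068]
pink [0.622 0.311 0.03 ]
purp [0.513 0.348 0.03 ]
case ((256.5, 179.0), (44.0, 103.0), 90.0) [[0.669, 0.136, 0.014], [0.665, -0.145, 0.014], [0.543, -0.14, 0.014], [0.548, 0.136, 0.014]]
ell -1 [257.  178.8] [ 45.3 129.5] [ 0.6072 -0.0044  0.01  ]
ell 1 [286.8 189.6] [ 8.9 17.7] [ 0.576  -0.0845  0.01  ]
ell 1 [223.6 187.4] [ 3.3 12.2] [0.5852 0.0862 0.01  ]
ell 1 [255.  186.4] [ 3.4 11.2] [0.5864 0.0015 0.01  ]
ell 1 [257.8 173.2] [ 6.4 13.5] [ 0.6227 -0.0069  0.01  ]
ell 1 [289.1 169.3] [ 6.1 15.7] [ 0.6322 -0.0927  0.01  ]
ell 1 [227.3 169.7] [ 6.4 14.4] [0.6339 0.0757 0.01  ]
```

View pics/topc.png

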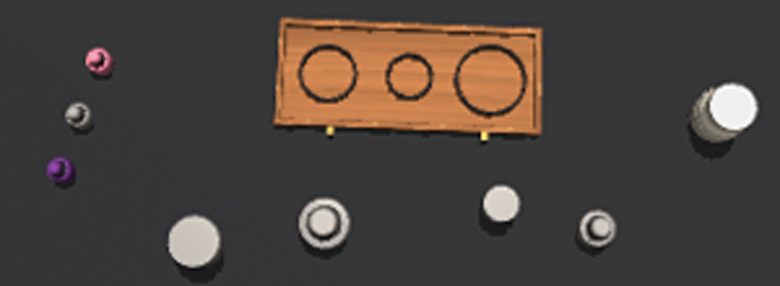

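The crop shows the knob tops at crop (323,220) large, (598,227) medium and (76,114) small. The ring centres are at crop (328,73) medium, (409,76) small and (490,80) large. I'll convert these to world positions.

Run:
```python
from h import *
cm=cam("top")
for n,p,z in [("L",(323,220),.056),("M",(598,227),.047),("S",(76,114),.039),("HM",(328,73),.013),("HS",(409.5,76.5),.013),("HL",(490,80),.013)]:
    print(n,ray(cm,(p[0]/2.6+99.8,p[1]/2.6+149.8),z).round(4))
```

```text
L [0.4548 0.0838 0.056 ]
M [ 0.443  -0.1875  0.047 ]
S [0.5675 0.3311 0.039 ]
HM [0.6106 0.0794 0.013 ]
HS [ 0.6054 -0.0052  0.013 ]
HL [ 0.6002 -0.0889  0.013 ]
```

Request:
apply_moves([
  [0, 0, 0, 0, 0, 0.134, -1],
  [0, 0, 0, 0, 0, 0.134, -1],
  [0.03, -0.045, 0.0, 0, 0, 0, -1],
  [0.03, -0.045, 0.0, 0, 0, 0, -1],
  [0.03, -0.045, 0.0, 0, 0, 0, -1],
  [0.03, -0.045, 0.0, 0, 0, 0, -1],
  [0.03, -0.045, 0.0, 0, 0, 0, -1],
  [0.03, -0.045, 0.0, 0, 0, 0, -1],
], force=40)

```text
t: 1.15
tcp_pos: [0.3462, -0.3312, 0.2313]
tool_rot: [1.0, -0.0, 0.0, -0.0]
force: [1.0, -0.3, -0.1]
finger_gap: 0.999
gripper_force: 0.0
```

Request:
apply_moves([
  [0.03, -0.045, 0.02, 0, 0, 0, -1],
  [0.03, -0.045, 0.02, 0, 0, 0, -1],
  [0.03, -0.045, 0.03, 0, 0, 0, -1],
  [0, 0, 0, 0, 0, 0, -1],
  [0, 0, 0, 0, 0, 0, -1],
])

```text
t: 1.78
tcp_pos: [0.4357, -0.1981, 0.1614]
tool_rot: [1.0, 0.0, -0.0, 0.0]
force: [0.2, 0.8, 0.5]
finger_gap: 1.003
gripper_force: 0.0
```

Run:
```python
from h import *
s=sense();cm=cam("wrist",s);im=snapshot("wrist");cv2.imwrite("pics/w1.png",im[:,:,::-1])
print(s["tcp_pos"],s["tool_rot"],proj(cm,[.443,-.1875,.047]),proj(cm,[.443,-.1875,0]),proj(cm,s["tcp_pos"]))
```

```text
[ 0.4356573  -0.19807661  0.16138034] [ 9.99999892e-01  3.89802104e-04 -8.06846881e-06  2.52778874e-04] [242.35058759 183.17202198] [243.92650265 171.79530172] [253.57625493 249.5678226 ]
```

View pics/w1.png

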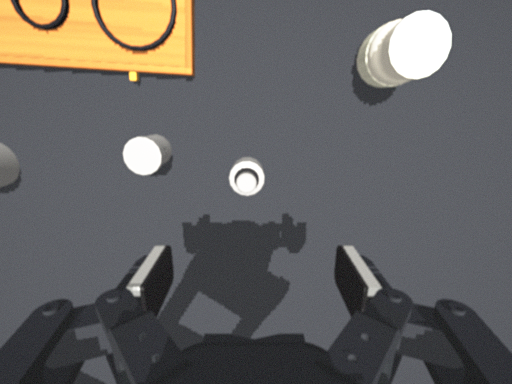

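The wrist view shows the medium weight's knob top at about (246.5,183), the narrow pot at (148,155) and the jar at upper right. The case is at upper left.

```bash
cat >> h.py <<'E'
def knob(fn,s,guess,ztop,r):
    """bright knob top: largest bright blob near the guess pixel"""
    cm=cam("wrist",s);g=cv2.cvtColor(cv2.imread(fn),cv2.COLOR_BGR2GRAY)
    c=np.array(guess);m=np.zeros_like(g);cv2.circle(m,tuple(int(v) for v in c),r,255,-1)
    b=((g>120)&(m>0)).astype(np.uint8);n,l,st,ce=cv2.connectedComponentsWithStats(b)
    for i in range(1,n):
        if st[i,4]>15: print(st[i],ce[i].round(1),ray(cm,ce[i],ztop).round(4))
E
python3 - <<'E'
from h import *
s=sense();knob("pics/w1.png",s,(246,183),.047,25);print(ray(cam("wrist",s),(246.5,183),.047))
E
```

```text
[ 228  158   37   39 1019] [246.4 177.4] [ 0.4487 -0.1922  0.047 ]
[ 0.44318899 -0.19229158  0.047     ]
```

Request:
apply_moves([
  [0.008, -0.006, 0.05, 0, 0, 0, -1],
  [0, 0, 0.05, 0, 0, 0, -1],
  [0, 0, 0.03, 0, 0, 0, -1],
  [0, 0, 0.022, 0, 0, 0, -1],
  [0, 0, 0, 0, 0, 0, 0],
  [0, 0, 0, 0, 0, 0, 0.4],
  [0, 0, 0, 0, 0, 0, 0.4],
])

```text
t: 2.7
tcp_pos: [0.444, -0.1926, 0.0108]
tool_rot: [1.0, -0.0, 0.001, 0.001]
force: [-2.0, -1.3, 6.2]
finger_gap: 0.405
gripper_force: 39.4
```

Request:
apply_moves([
  [0, 0, 0, 0, 0, 0, 0.4],
  [0, 0, 0, 0, 0, 0, 0.4],
  [0, 0, 0, 0, 0, 0, 0.4],
  [0, 0, 0, 0, 0, 0, 0.4],
])

```text
t: 3.2
tcp_pos: [0.444, -0.1926, 0.0108]
tool_rot: [1.0, 0.0, 0.001, 0.001]
force: [-1.7, -1.6, 6.6]
finger_gap: 0.403
gripper_force: 39.8
```

Request:
apply_moves([
  [0, 0, -0.02, 0, 0, 0, 0.4],
  [0, 0, -0.04, 0, 0, 0, 0.4],
  [0, 0, -0.05, 0, 0, 0, 0.4],
  [0.02, -0.035, 0, 0, 0, 0, 0.4],
  [0.025, -0.04, 0, 0, 0, 0, 0.4],
  [0.025, -0.04, 0, 0, 0, 0, 0.4],
  [0.025, -0.04, 0, 0, 0, 0, 0.4],
  [0.025, -0.04, 0, 0, 0, 0, 0.4],
])

```text
t: 4.2
tcp_pos: [0.564, 0.0048, 0.1198]
tool_rot: [1.0, 0.0, 0.0, 0.0]
force: [-0.0, 0.4, -2.8]
finger_gap: 0.402
gripper_force: 40.6
```

Request:
apply_moves([
  [0.025, -0.04, 0, 0, 0, 0, 0.4],
  [0.01, -0.03, 0, 0, 0, 0, 0.4],
  [0, 0, 0, 0, 0, 0, 0.4],
  [0, 0, 0, 0, 0, 0, 0.4],
])

```text
t: 4.7
tcp_pos: [0.5978, 0.0731, 0.1193]
tool_rot: [1.0, 0.0, -0.0, 0.0]
force: [-0.7, -0.4, -1.9]
finger_gap: 0.402
gripper_force: 40.5
```

Run:
```python
from h import *
s=sense();cm=cam("wrist",s);im=snapshot("wrist");cv2.imwrite("pics/w2.png",im[:,:,::-1])
print(s["tcp_pos"],s["finger_gap"],[proj(cm,p).round(0) for p in ([.6106,.0794,.013],[.6054,-.0052,.013],[.6002,-.0889,.013])])
```

```text
[0.59780718 0.07306426 0.11934578] 0.40193964708166374 [array([247., 180.]), array([338., 185.]), array([428., 191.])]
```

View pics/w2.png

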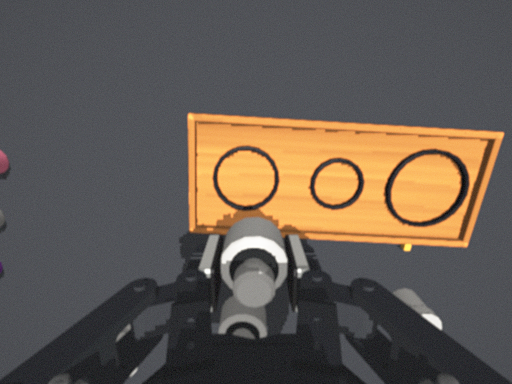

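The wrist view shows the medium weight held upright. The rings are at (246,179), (337,184) and (428,188), within 3 px of the predictions.

Request:
apply_moves([
  [0.013, -0.007, 0.03, 0, 0, 0, 0.4],
  [0, 0, 0.04, 0, 0, 0, 0.4],
  [0, 0, 0.02, 0, 0, 0, 0.4],
  [0, 0, 0.005, 0, 0, 0, 0.4],
  [0, 0, 0.004, 0, 0, 0, 0.4],
  [0, 0, 0.002, 0, 0, 0, 0.4],
  [0, 0, 0, 0, 0, 0, 0.4],
])

```text
t: 5.62
tcp_pos: [0.6121, 0.0802, 0.0191]
tool_rot: [1.0, -0.0, 0.001, 0.0]
force: [-0.9, 0.1, -1.8]
finger_gap: 0.403
gripper_force: 40.5
```

Request:
apply_moves([
  [0, 0, 0.0012, 0, 0, 0, 0.4],
  [0, 0, 0.0008, 0, 0, 0, 0.4],
  [0, 0, 0, 0, 0, 0, 0.4],
])

```text
t: 6.0
tcp_pos: [0.6118, 0.0803, 0.0169]
tool_rot: [1.0, -0.0, 0.0, 0.0]
force: [-1.2, 0.8, 2.9]
finger_gap: 0.402
gripper_force: 40.9
```

Request:
apply_moves([
  [0, 0, 0, 0, 0, 0, 0.1],
  [0, 0, 0, 0, 0, 0, -0.3],
  [0, 0, 0, 0, 0, 0, -0.6],
  [0, 0, -0.03, 0, 0, 0, -1],
  [0, 0, -0.06, 0, 0, 0, -1],
  [0, 0, -0.05, 0, 0, 0, -1],
  [-0.05, 0, 0, 0, 0, 0, -1],
  [-0.06, 0, 0, 0, 0, 0, -1],
])

```text
t: 7.0
tcp_pos: [0.5019, 0.08, 0.1573]
tool_rot: [1.0, -0.0, 0.002, 0.0]
force: [-0.9, -0.3, -0.8]
finger_gap: 0.998
gripper_force: 0.0
```

Request:
apply_moves([
  [-0.05, 0, 0, 0, 0, 0, -1],
  [0, 0, 0, 0, 0, 0, -1],
  [0, 0, 0, 0, 0, 0, -1],
])

```text
t: 7.38
tcp_pos: [0.4529, 0.0801, 0.1568]
tool_rot: [1.0, -0.0, 0.001, 0.0]
force: [0.6, 0.1, -0.1]
finger_gap: 1.003
gripper_force: 0.0
```

Run:
```python
from h import *
s=sense();cm=cam("wrist",s);im=snapshot("wrist");cv2.imwrite("pics/w3.png",im[:,:,::-1])
print(s["tcp_pos"],s["finger_gap"],[proj(cm,p).round(0) for p in ([.4548,.0838,.056],[.612,.08,.053])])
```

```text
[0.45293129 0.08012218 0.15679575] 1.0032032276087273 [array([249., 193.]), array([254.,  -7.])]
```

View pics/w3.png

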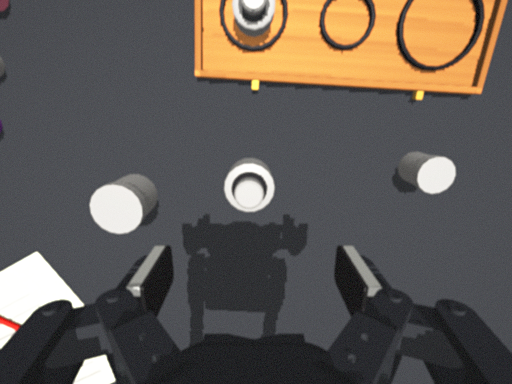

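The medium weight stands upright inside its ring, near (253,15). The large weight's knob is at (250,191), about 2 px from the prediction.

Request:
apply_moves([
  [0.003, -0.003, 0.05, 0, 0, 0, -1],
  [0, 0, 0.05, 0, 0, 0, -1],
  [0, 0, 0.03, 0, 0, 0, -1],
  [0, 0, 0.016, 0, 0, 0, -1],
  [0, 0, 0, 0, 0, 0, -0.1],
  [0, 0, 0, 0, 0, 0, 0.1],
  [0, 0, 0, 0, 0, 0, 0.1],
  [0, 0, 0, 0, 0, 0, 0.1],
], force=50)

```text
t: 8.43
tcp_pos: [0.4558, 0.0833, 0.011]
tool_rot: [1.0, -0.0, 0.002, 0.0]
force: [0.9, 0.4, 0.7]
finger_gap: 0.57
gripper_force: 52.4
```

Request:
apply_moves([
  [0, 0, 0, 0, 0, 0, 0.1],
  [0, 0, -0.02, 0, 0, 0, 0.1],
  [0, 0, -0.04, 0, 0, 0, 0.1],
  [0, 0, -0.05, 0, 0, 0, 0.1],
  [0.03, 0.03, 0, 0, 0, 0, 0.1],
  [0.04, 0.04, 0, 0, 0, 0, 0.1],
  [0.04, 0.04, 0, 0, 0, 0, 0.1],
  [0.03, 0.04, 0, 0, 0, 0, 0.1],
])

```text
t: 9.43
tcp_pos: [0.5946, -0.0679, 0.1194]
tool_rot: [1.0, -0.0, -0.001, -0.0]
force: [0.3, 0.7, -5.7]
finger_gap: 0.564
gripper_force: 54.0
```

Request:
apply_moves([
  [0.006, 0.022, 0, 0, 0, 0, 0.1],
  [0, 0, 0, 0, 0, 0, 0.1],
  [0, 0, 0, 0, 0, 0, 0.1],
])

```text
t: 9.8
tcp_pos: [0.5981, -0.0875, 0.1192]
tool_rot: [1.0, -0.0, -0.002, -0.001]
force: [-0.5, 0.5, -6.2]
finger_gap: 0.566
gripper_force: 53.9
```

Run:
```python
from h import *
s=sense();cm=cam("wrist",s);im=snapshot("wrist");cv2.imwrite("pics/w4.png",im[:,:,::-1])
print(s["tcp_pos"],s["finger_gap"],[proj(cm,p).round(0) for p in ([.602,-.089,.013],[.606,-.0045,.013])])
```

```text
[ 0.59806833 -0.0874502   0.11922937] 0.5663496071145244 [array([255., 189.]), array([164., 184.])]
```

View pics/w4.png

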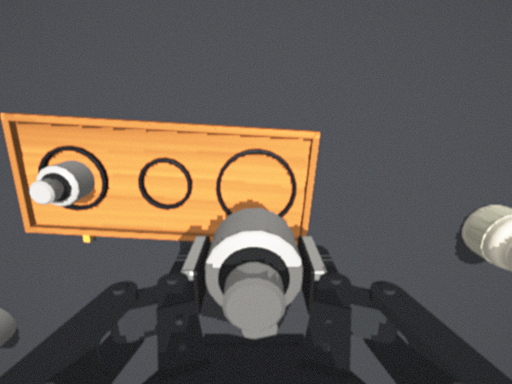

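The large weight is held upright, and its ring is centred at (257,187). The small ring is at (165,184) and the medium weight sits in its ring on the left.

Request:
apply_moves([
  [0.005, 0.003, 0.03, 0, 0, 0, 0.1],
  [0, 0, 0.04, 0, 0, 0, 0.1],
  [0, 0, 0.02, 0, 0, 0, 0.1],
  [0, 0, 0.006, 0, 0, 0, 0.1],
  [0, 0, 0.003, 0, 0, 0, 0.1],
  [0, 0, 0.0015, 0, 0, 0, 0.1],
  [0, 0, 0, 0, 0, 0, 0.1],
])

```text
t: 10.72
tcp_pos: [0.6061, -0.092, 0.0207]
tool_rot: [1.0, -0.0, 0.001, 0.0]
force: [-0.0, -0.5, -5.3]
finger_gap: 0.568
gripper_force: 53.8
```

Request:
apply_moves([
  [-0.003, -0.0015, 0.0015, 0, 0, 0, 0.1],
  [0, 0, 0.001, 0, 0, 0, 0.1],
  [0, 0, 0.001, 0, 0, 0, 0.1],
  [0, 0, 0, 0, 0, 0, 0.1],
])

```text
t: 11.22
tcp_pos: [0.6021, -0.0901, 0.0171]
tool_rot: [1.0, -0.0, -0.0, -0.0]
force: [-4.3, 0.7, 2.9]
finger_gap: 0.567
gripper_force: 54.9
```

Request:
apply_moves([
  [0, 0, 0, 0, 0, 0, -0.2],
  [0, 0, 0, 0, 0, 0, -0.5],
  [0, 0, 0, 0, 0, 0, -0.7],
  [0, 0, -0.03, 0, 0, 0, -1],
  [0, 0, -0.06, 0, 0, 0, -1],
  [0, 0, -0.05, 0, 0, 0, -1],
  [0, -0.03, 0, 0, 0, 0, -1],
  [-0.004, -0.05, 0, 0, 0, 0, -1],
])

```text
t: 12.22
tcp_pos: [0.6, -0.0112, 0.1577]
tool_rot: [1.0, -0.002, 0.002, 0.0]
force: [-0.2, 0.1, -0.2]
finger_gap: 1.004
gripper_force: 0.0
```

Request:
apply_moves([
  [-0.005, -0.05, 0, 0, 0, 0, -1],
  [-0.005, -0.05, 0, 0, 0, 0, -1],
  [-0.005, -0.05, 0, 0, 0, 0, -1],
  [-0.005, -0.05, 0, 0, 0, 0, -1],
  [-0.005, -0.05, 0, 0, 0, 0, -1],
  [-0.005, -0.05, 0, 0, 0, 0, -1],
  [0, -0.04, 0, 0, 0, 0, -1],
  [0, 0, 0, 0, 0, 0, -1],
])

```text
t: 13.22
tcp_pos: [0.5682, 0.3328, 0.1563]
tool_rot: [1.0, 0.002, 0.001, -0.0]
force: [0.5, -0.6, -0.2]
finger_gap: 0.993
gripper_force: 0.0
```

Request:
apply_moves([
  [0, 0, 0, 0, 0, 0, -1],
  [0, 0, 0, 0, 0, 0, -1],
])

```text
t: 13.48
tcp_pos: [0.5687, 0.3283, 0.1562]
tool_rot: [1.0, -0.001, -0.0, 0.0]
force: [-0.3, -0.8, 0.3]
finger_gap: 1.001
gripper_force: 0.0
```

Run:
```python
from h import *
s=sense();cm=cam("wrist",s);im=snapshot("wrist");cv2.imwrite("pics/w5.png",im[:,:,::-1])
print(s["tcp_pos"],s["tool_rot"],s["q"],[proj(cm,p).round(0) for p in ([.5675,.3311,.039],)])
```

```text
[0.56874641 0.3283141  0.15619546] [ 9.99999552e-01 -8.70439516e-04 -2.60360897e-04  2.66670676e-04] [ 3.53836042e-01  6.54922157e-01  1.41491124e+00 -3.63499358e-04
  1.07243282e+00  1.92654710e+00] [array([251., 191.])]
```

View pics/w5.png

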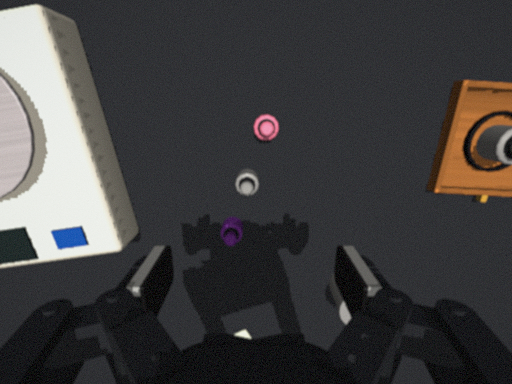

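The grey small weight's knob is at about (247,186). Pink is at (266,127), purple at (231,232), and the scale's edge is at (135,228) on the left.

Run:
```python
from h import *
s=sense();cm=cam("wrist",s)
g=cv2.imread("pics/w5.png",0)[165:200,230:265];print(g[::2,::2])
for p,z in [((247,187),.039),((135,225),.06),((138,225),.0),((231,237),.039),((266,128),.039)]: print(ray(cm,p,z).round(4))
```

```text
[[ 48  45  47  45  46  45  51  54  50  50  49  48  48  52  51  50  53  47]
 [ 47  53  57  53  54  48  49  53  52  54  52  53  54  47  49  51  49  51]
 [ 50  47  53  45  48  55  59  69  77  77  71  60  50  44  54  54  47  54]
 [ 46  47  49  49  54  62  82  82  82  88  84  80  66  53  48  51  50  54]
 [ 51  46  52  49  60  80 102 126 158 147 121  97  79  59  55  49  46  53]
 [ 49  51  39  54  83 141 174 190 191 194 191 169 112  71  48  51  45  47]
 [ 55  52  49  67 132 173 162 133  86  99 147 179 168 111  58  48  54  50]
 [ 49  48  44 103 162 136  62  34  34  30  46  99 163 150  69  47  53  52]
 [ 49  55  54 122 149  56  41  70  86  81  52  27 105 161  94  44  48  47]
 [ 52  49  59 142 135  40 103 142 149 143 117  52  82 158 112  48  48  47]
 [ 55  48  54 135 122  75 146 166 167 166 155 102  69 149 102  48  52  50]
 [ 49  47  52 107 141 106 157 167 168 168 164 128  91 151  87  48  49  46]
 [ 47  54  49  80 140 126 157 170 174 172 165 123 113 125  64  48  50  49]
 [ 58  48  46  56 105 126 141 167 171 171 147 124 129  81  54  49  50  48]
 [ 53  45  49  43  53  93 106 132 146 137 116 115  75  55  54  46  55  49]
 [ 47  42  52  45  50  55  59  65  82  88  67  59  52  55  49  47  50  51]
 [ 52  49  42  48  55  53  49  47  48  47  49  46  46  43  53  50  48  45]
 [ 50  48  50  48  53  44  47  56  56  48  50  47  48  47  47  49  46  54]]
[0.5715 0.3346 0.039 ]
[0.5412 0.4383 0.06  ]
[0.5143 0.4625 0.    ]
[0.5182 0.3514 0.039 ]
[0.6272 0.3169 0.039 ]
```

Request:
apply_moves([
  [0.0025, -0.006, 0.0, 0, 0, 0, 0],
  [0, 0, 0.05, 0, 0, 0, 0],
  [0, 0, 0.05, 0, 0, 0, 0],
  [0, 0, 0.03, 0, 0, 0, 0],
  [0, 0, 0.016, 0, 0, 0, 0],
  [0, 0, 0, 0, 0, 0, 0],
  [0, 0, 0, 0, 0, 0, 0.3],
  [0, 0, 0, 0, 0, 0, 0.7],
], force=35)

```text
t: 14.52
tcp_pos: [0.5725, 0.3363, 0.0123]
tool_rot: [1.0, -0.0, 0.002, -0.001]
force: [0.1, -0.4, 2.8]
finger_gap: 0.259
gripper_force: 34.3
```

Request:
apply_moves([
  [0, 0, 0, 0, 0, 0, 0.7],
  [0, 0, 0, 0, 0, 0, 0.7],
  [0, 0, 0, 0, 0, 0, 0.7],
])

```text
t: 14.9
tcp_pos: [0.5725, 0.3363, 0.0122]
tool_rot: [1.0, -0.0, 0.002, -0.001]
force: [-0.1, 0.2, 6.1]
finger_gap: 0.257
gripper_force: 34.7
```

Request:
apply_moves([
  [0, 0, -0.02, 0, 0, 0, 0.7],
  [0, 0, -0.04, 0, 0, 0, 0.7],
  [0, 0, -0.06, 0, 0, 0, 0.7],
  [0, 0.03, 0, 0, 0, 0, 0.7],
  [0.005, 0.05, 0, 0, 0, 0, 0.7],
  [0.005, 0.05, 0, 0, 0, 0, 0.7],
  [0.005, 0.05, 0, 0, 0, 0, 0.7],
  [0.005, 0.05, 0, 0, 0, 0, 0.7],
])

```text
t: 15.9
tcp_pos: [0.5908, 0.1042, 0.1313]
tool_rot: [1.0, 0.0, 0.0, 0.0]
force: [0.7, -0.5, -0.9]
finger_gap: 0.258
gripper_force: 34.4
```

Request:
apply_moves([
  [0.005, 0.05, 0, 0, 0, 0, 0.7],
  [0.002, 0.04, 0, 0, 0, 0, 0.7],
  [0, 0.015, 0, 0, 0, 0, 0.7],
  [0, 0, 0, 0, 0, 0, 0.7],
  [0, 0, 0, 0, 0, 0, 0.7],
  [0, 0, 0, 0, 0, 0, 0.7],
])

```text
t: 16.65
tcp_pos: [0.5978, 0.0023, 0.1303]
tool_rot: [1.0, 0.001, -0.0, -0.0]
force: [-0.1, -0.2, -1.4]
finger_gap: 0.258
gripper_force: 34.4
```

Run:
```python
from h import *
s=sense();cm=cam("wrist",s);im=snapshot("wrist");cv2.imwrite("pics/w6.png",im[:,:,::-1])
print(s["tcp_pos"],s["finger_gap"],[proj(cm,p).round(0) for p in ([.606,-.0045,.013],)])
```

```text
[0.5977734  0.00229202 0.1303452 ] 0.25842040822998863 [array([261., 181.])]
```

View pics/w6.png

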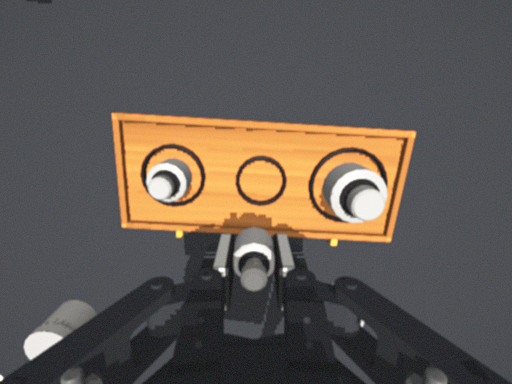

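Both weights stand in their rings. The small ring is at (261,181), exactly as predicted, and the small weight is held upright.

Request:
apply_moves([
  [0.0085, 0.0065, 0.03, 0, 0, 0, 0.7],
  [0, 0, 0.04, 0, 0, 0, 0.7],
  [0, 0, 0.03, 0, 0, 0, 0.7],
  [0, 0, 0.006, 0, 0, 0, 0.7],
  [0, 0, 0.003, 0, 0, 0, 0.7],
  [0, 0, 0, 0, 0, 0, 0.7],
  [0, 0, 0, 0, 0, 0, 0.7],
])

```text
t: 17.58
tcp_pos: [0.6074, -0.0059, 0.0226]
tool_rot: [1.0, -0.0, 0.001, 0.0]
force: [-0.4, 0.0, -0.1]
finger_gap: 0.263
gripper_force: 34.4
```

Request:
apply_moves([
  [-0.001, -0.001, 0.0015, 0, 0, 0, 0.7],
  [0, 0, 0.0015, 0, 0, 0, 0.7],
  [0, 0, 0.001, 0, 0, 0, 0.7],
  [0, 0, 0.0005, 0, 0, 0, 0.7],
  [0, 0, 0, 0, 0, 0, 0.7],
])

```text
t: 18.2
tcp_pos: [0.6055, -0.0048, 0.0182]
tool_rot: [1.0, -0.0, 0.0, 0.0]
force: [-2.6, 0.7, 8.1]
finger_gap: 0.255
gripper_force: 35.2
```

Contact. I'll release and retreat.

Request:
apply_moves([
  [0, 0, 0, 0, 0, 0, 0.5],
  [0, 0, 0, 0, 0, 0, 0.3],
  [0, 0, 0, 0, 0, 0, 0.2],
  [0, 0, -0.02, 0, 0, 0, 0.2],
  [0, 0, -0.05, 0, 0, 0, 0.2],
  [0, 0, -0.06, 0, 0, 0, 0.2],
  [-0.04, 0, -0.04, 0, 0, 0, 0],
  [-0.05, 0, 0, 0, 0, 0, 0],
])

```text
t: 19.2
tcp_pos: [0.5183, -0.0055, 0.1916]
tool_rot: [1.0, 0.0, 0.006, 0.001]
force: [-0.2, -0.3, -0.5]
finger_gap: 0.501
gripper_force: 0.0
```

Request:
apply_moves([
  [-0.05, 0, 0, 0, 0, 0, 0],
  [0, 0, 0, 0, 0, 0, 0],
  [0, 0, 0, 0, 0, 0, 0],
  [0, 0, 0, 0, 0, 0, 0],
])

```text
t: 19.7
tcp_pos: [0.4674, -0.0052, 0.1874]
tool_rot: [1.0, -0.0, 0.001, 0.0]
force: [-0.5, 0.4, 0.1]
finger_gap: 0.501
gripper_force: 0.0
```

Run:
```python
from h import *
a=snapshot("wrist")[:,:,::-1];b=snapshot("side")[:,:,::-1]
cv2.imwrite("pics/f.png",cv2.resize(np.hstack([a[:,80:432],b[60:,140:380][:324] if 0 else b[:,130:430]]),None,fx=1.2,fy=1.2))
```

```text
(no output)
```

View pics/f.png

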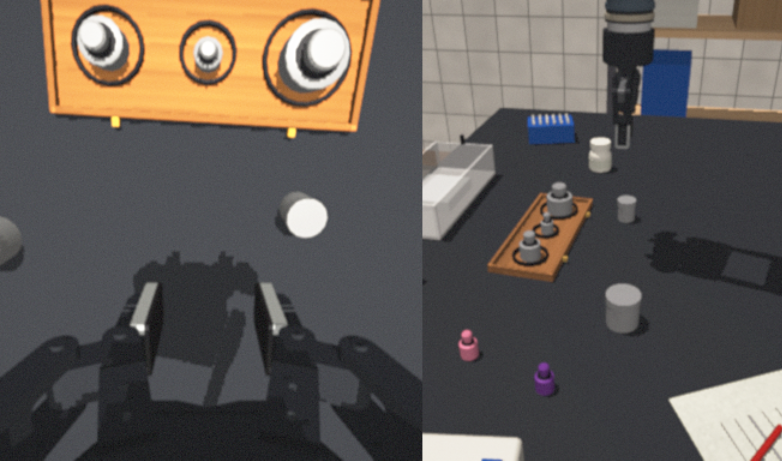

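All three weights stand upright in their own rings: medium at (100,45), small at (207,52) and large at (312,55) in the left picture. The pots, jar and coloured look-alikes show no sign of having moved.

```bash
python3 -c "
from station import *
print(sign_off())"
```

```text
the job is handed in; nothing more can be done
None
```

The job is handed in: the final pictures show the large, medium and small weights each upright in the ring of its own size, set down gently, with the pots, jar and coloured look-alikes left where they stood, in about 20 s of the 93 s allowed.

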